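# Lock an exhibit plaque into its display rail

### The arm

A 6-joint arm with a two-finger parallel gripper is mounted at the origin on a cart in front of the work surface, level with it; the furniture and walls round the work are solid. World frame = base frame: x ahead of the robot, y to its left, z up, the work surface at z = 0. Lengths are in mm, angles in rad, forces in N, time in s.
With the tool pointing down it reaches from about 300 to 875 mm from the base axis. Payload 6.4 kg.
Tool frame: the origin (TCP) lies between the finger pads; the fingertips stand 25 mm ahead of it and the grasp point (between the pads) lies 6 mm ahead of it; z points along the fingers, y is the line along which they close (so a half turn about z gives the same grasp; the last joint's range is limited). The gripper opens to 85 mm and grips with 20 to 120 N. Pads are 22 mm wide; open, the fingers measure 114 mm over their backs; the gripper's body (76 mm by 85 mm) begins 54 mm behind the grasp point. The pads swing forward as they close: fully open they stand 13 mm farther back than shut.
Start: joints at [0.991, 0.181, 1.607, -0, 1.354, -0.206], TCP at [209.954, 535.314, 256.288] pointing down, gripper open.
Joint ranges: [-2.99, 2.99], [-0.89, 2.07], [0.3, 2.58], [-1.14, 4.28], [0, 2.63], [-3.12, 3.12]. Speed limits (rad/s): [2.57, 2.57, 3.01, 3.14, 3.14, 3.14].

### API

Orientations are given as a 3x3 rotation matrix whose columns are the frame's x, y, z axes.
In Python, from cell import arm, viewer, probe_bus gives the robot as it stands (arm), with the cameras (viewer) and the readings (probe_bus).
- The arm moves only by the shell command python3 shift.py 'ROWS' [FORCE]. ROWS is rows parted by semicolons, their numbers by spaces, 1 to 12 of them, each of 5 numbers: dx, dy, dz in mm, then a turn about the tool's z in rad, then the opening from 0.0 (shut) to 1.0 (fully open); each row shifts and turns the commanded pose from where the row before left it, along the tool's axes as they then stand; what a row does not reach is not made up. A row lasts 1/10 s, in which the tool goes at most 50 mm and 0.15 rad, less where a joint would pass 70% of its speed; a pose out of reach is approached as far as the arm can. The fingers move at their own pace and stop on an object; FORCE is the grip in N (left out, the last holds). Time passes only in rows, so rows that do not move let the fingers close. It prints the time, the measured TCP pose, the force, the opening and the grip force at its end.
- probe_bus.observe(): the state, without advancing time (a new reading comes with each control period).
- viewer.camera(name): name is "scene" or "top" or "wrist"; returns a dict with "pixels" (400x640x3 uint8, red, green, blue), "intrinsics" (3x3 intrinsics, pixels), "k1" (the pictures are not rectified: a ray, as slopes to the right and down, at radius r is drawn at 1 + k1 r^2 times it, then the intrinsics apply), "extrinsics" (4x4, takes a point from world to camera coordinates); the wrist camera has in their place "hand_eye" (4x4, takes a point from camera to tool coordinates, whose origin is the TCP and whose axes are the flange's). Camera axes: x right, y down, z forward; pixel columns grow to the right and rows downward; lengths in mm; the calibration is good to about 2 mm. A picture is of the moment at which its call begins: read the wrist's pose just before it. There is no depth.
- arm.hand_in(): hands the job in; it is judged then, once.
The state is a dict: "time_s": time; "qpos": joint angles; "qvel": joint speeds; "joint_torque": joint torques, N m; "eef_pos": TCP position; "tool_rot": TCP orientation; "ft_force": force on the tool from outside, world axes, zero at the start; "torque": the same for the moment, N m; "opening": opening from 0.0 (shut) to 1.0 (fully open); "grip_force": force on a finger pad.
Only numpy, scipy, OpenCV 4.12 (cv2) and the standard library are available. Lean on these libraries where they do the work, as an engineer would, in place of code of your own. Each camera call takes 0.05 s, during which the arm holds its last target. There are 200 camera calls.

### The job

Take the aluminium plaque that has a low ear at one end out of the storage rack and stand it on edge, fully down, in the slot of the display rail with its ear towards the steel stud, and let it go. Then fit the black snap cap, brim down, onto the stud and press: push on through the click until the cap is fully home on the boss, with its brim over the ear. Finish with the gripper still on the cap, bearing down steadily at about 10 N; do not let go of it, and leave the plain plaque, the egg insulator and the wooden stamp where they are.

Things in the scene. Friction and masses are not known exactly. Their poses are not given: they have to be found in the camera images.
- eared_plaque: Aluminium plaque standing on edge in one of the two slots of the storage rack (either one). 8 mm thick (x), 110 mm long (y), 64 mm high (z up), but at its +y end the last 20 mm are a low ear only 23 mm high. Origin: centre of the 110 mm underside. Tall part: y = -55 to +35 mm. Mass about 0.11 kg. Grasp across its thickness from above at the tall part (upper 30 mm stand clear).
- ear_end (a point): Top of the outer end of the plaque's ear: (0, +55, +23) mm in the plaque's frame.
- plain_plaque: The other plaque, a plain 8 x 110 x 64 mm aluminium rectangle without ear, in the other slot of the storage rack. Origin: centre of its underside. It stays where it is (within 15 mm).
- storage_rack: Fixed wooden block 110 (x) x 140 (y) x 26 mm high with two slots along its y, at x = -30 and +30 mm, each 11 mm wide, 114 mm long and 14 mm deep (floor 12 mm above the table). Origin: centre of its underside. Note: beyond x = 0.7 m in the middle and right stands a tall radio set with a loudspeaker on top; keep elbow and wrist back when crossing.
- display_rail: Fixed dark wooden bar 52 (x) x 190 (y) x 26 mm high. Origin: centre of its underside. In its top a slot along y, 10 mm wide, 114 mm long, 18 mm deep, its top 5 mm flared to 16 mm width, centre at y = -6 mm; at y = +68 mm a round steel boss (28 mm diameter, 8 mm high) that carries the snap stud.
- slot_floor (a point): Centre of the floor of the display rail's slot, 8 mm above the table; axes as the rail. A seated plaque has its origin here, its +y along the rail's +y.
- stud_seat (a point): Centre of the boss's top face, 34 mm above the table: a seated cap has its origin here. From it rises the steel stud, 16 mm in diameter, 24 mm tall, its upper 6 mm tapered to 10 mm. Four sprung balls stand 3 mm out of its sides, 10 mm above this face.
- ball0 (a joint): One of the stud's four sprung balls: 0 m out, up to 0.004 m pressed in. The cap's lip meets them 14 mm above its seat; the push needed rises to about 8 to 14 N near 13 mm and falls away by 10 mm; from 5 mm to 1 mm above the seat the balls spring out over the lip (the click) and pull the cap down; then it is pushed on until it stops hard on the boss.
- snap_cap: Black plastic cap standing on its brim on the table. Twelve-sided, axis = z. Brim 48 mm across, 5 mm thick; above it the gripping body 32 mm across, up to 36 mm in height; closed top. Underneath a bore of 18 mm through the brim, wider above it (25 mm across, up to 28 mm height). Origin: centre of the underside of the brim. Mass about 0.05 kg. Any yaw fits the stud.
- egg_insulator: White ceramic egg insulator, 32 mm across, 41 mm tall, standing behind the display rail. Origin: centre of its underside. Leave it alone (within 20 mm).
- stamp: Wooden date stamp, 22 x 50 x 55 mm, standing behind the cap. Origin: centre of its underside. Leave it alone (within 20 mm).

How it is judged:
By the outcome, as a careful person would: the job done as asked, in the order asked, and still so for the second after the job is handed in, while the arm keeps its last pose, push and grip.
It also fails if it takes over 59 s, if anything falls off the work surface, if the arm or the gripper's body presses on something with over 40 N, if the wrist force passes 120 N, or if a joint passes its speed limit or range.

## Working session

There is one attempt and no reset: what is moved stays moved. The work goes in short steps, Python scripts to look and compute and a shell command to move; the robot and the scene stay as the last step left them, time stands still between calls to the robot, and variables do not carry over. Pictures are saved under pics/ and viewed, at most 10 in all, crops included, and the job is handed in when it is done.

```bash
ls; mkdir -p pics
python3 - <<'E'
from cell import arm, viewer, probe_bus
import cv2,numpy as np
s=probe_bus.observe(); print(s)
for n in ["scene","top"]:
    c=viewer.camera(n); cv2.imwrite(f"pics/{n}0.png",c["pixels"][:,:,::-1]); print(n,c["intrinsics"].tolist(),c["k1"],np.round(c["extrinsics"],4).tolist())
E
```

```text
cell.py
pics
shift.py
{'time_s': 0.0, 'qpos': array([ 9.90695742e-01,  1.81564034e-01,  1.60799053e+00, -9.20329362e-06,
        1.35382432e+00, -2.06364638e-01]), 'qvel': array([-0.0001045 ,  0.00222696, -0.00204391,  0.00085621,  0.00054743,
        0.00139345]), 'joint_torque': array([ 3.21940743e-04, -4.44883275e+01, -3.51329577e+01, -2.15772411e-04,
        9.30146343e-03, -5.76462909e-06]), 'eef_pos': array([209.66538505, 534.86361615, 255.37964278]), 'tool_rot': array([[-9.30970419e-01,  3.65093323e-01, -9.71533647e-04],
       [ 3.65094441e-01,  9.30969281e-01, -1.49894812e-03],
       [ 3.57212029e-04, -1.75017790e-03, -9.99998405e-01]]), 'ft_force': array([ 0.3594013 , -0.62348704, -0.29176586]), 'torque': array([ 0.055987  ,  0.01806691, -0.02118474]), 'grip_force': 0.0, 'opening': 1.0002559158039641}
scene [[514.8104745784071, 0.0, 327.49203493954667], [0.0, 514.8104745784071, 198.22372839163287], [0.0, 0.0, 1.0]] -0.07877296080797644 [[0.5619, -0.827, 0.019, -248.434], [-0.4816, -0.3457, -0.8053, 323.7283], [0.6726, 0.4433, -0.5925, 1135.5302], [0.0, 0.0, 0.0, 1.0]]
top [[452.1667908126126, 0.0, 308.3521495768674], [0.0, 452.1667908126126, 196.75227884730523], [0.0, 0.0, 1.0]] 0.022602675458974566 [[-0.0134, -0.9999, 0.0065, 46.477], [-0.9918, 0.0124, -0.127, 551.5253], [0.1269, -0.0082, -0.9919, 1370.4424], [0.0, 0.0, 0.0, 1.0]]
```

View pics/scene0.png

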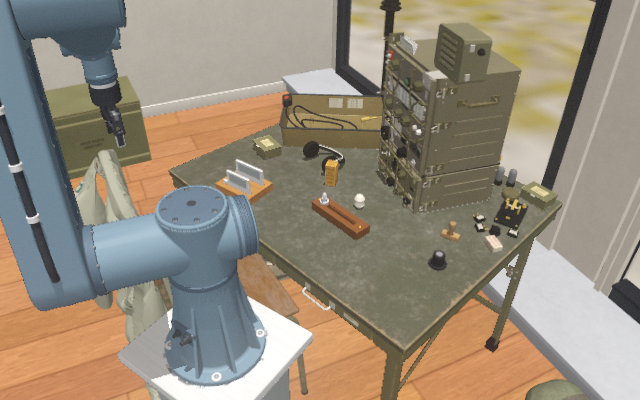

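View pics/top0.png

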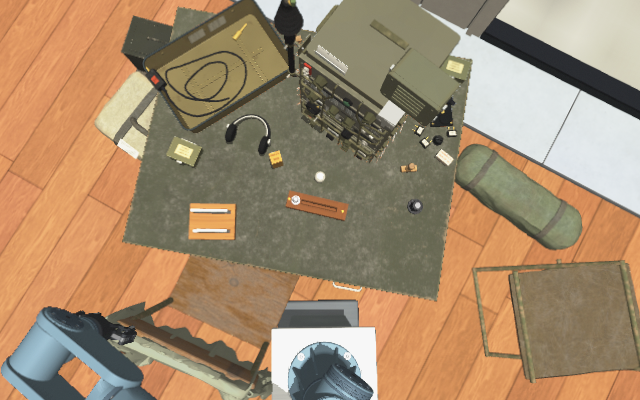

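The scene view shows the storage rack near (245,187), the rail with its stud at (325,200), the egg at (360,200), the stamp at (452,230) and the cap at (438,260). In the top view they are the rack (212,222), the stud (295,200), the rail (317,206) and the cap (416,206). I'll enlarge these and measure.

```bash
cat > h.py <<'E'
import cv2,numpy as np
def ray(c,uv,T=None):
    uv=np.array(uv,float).reshape(-1,1,2)
    d=cv2.undistortPoints(uv,c["intrinsics"],np.array([c["k1"],0,0,0,0.]),None,None,None) if 0 else cv2.undistortPoints(uv,c["intrinsics"],np.array([c["k1"],0,0,0,0.]))
    d=np.c_[d.reshape(-1,2),np.ones(len(d))]
    M=np.linalg.inv(c["extrinsics"]) if T is None else T   # cam->world
    return M[:3,3],d@M[:3,:3].T
def plane(c,uv,z,T=None):
    o,d=ray(c,uv,T); return o+d*((z-o[2])/d[:,2])[:,None]
def proj(c,P,T=None):
    M=c["extrinsics"] if T is None else np.linalg.inv(T)
    P=np.atleast_2d(np.array(P,float))
    return cv2.projectPoints(P,cv2.Rodrigues(M[:3,:3])[0],M[:3,3],c["intrinsics"],np.array([c["k1"],0,0,0,0.]))[0].reshape(-1,2)
def wristT(s,c):
    M=np.eye(4);M[:3,:3]=s["tool_rot"];M[:3,3]=s["eef_pos"];return M@c["hand_eye"]
E
python3 - <<'E'
import cv2,numpy as np
t=cv2.imread("pics/top0.png");s=cv2.imread("pics/scene0.png")
a=cv2.resize(t[180:250,180:440],None,fx=3,fy=3,interpolation=cv2.INTER_CUBIC)
b=cv2.resize(s[150:275,205:470],None,fx=2.9,fy=2.9,interpolation=cv2.INTER_CUBIC)
w=max(a.shape[1],b.shape[1]);f=lambda i:cv2.copyMakeBorder(i,0,5,0,w-i.shape[1],0)
o=np.vstack([f(a),f(b)]);cv2.imwrite("pics/crop1.png",o);print(o.shape)
E
```

```text
(582, 780, 3)
```

View pics/crop1.png

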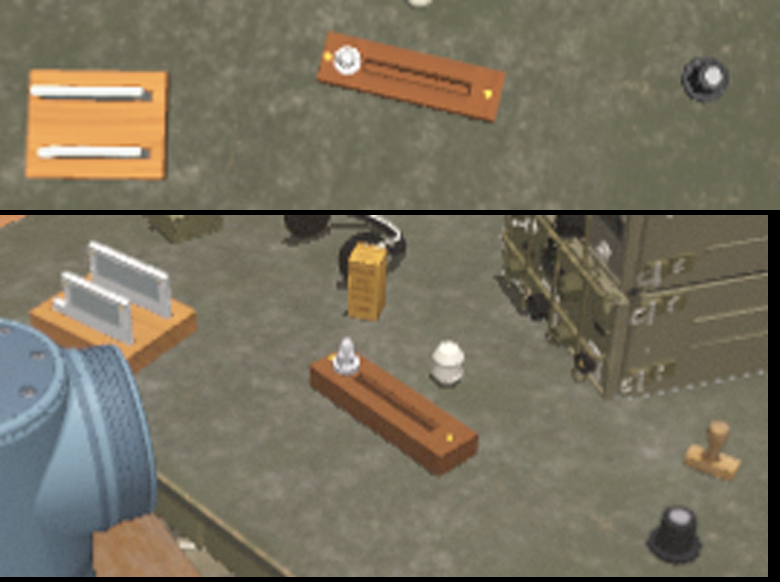

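The crop shows the eared plaque in the near slot with its ear at the left (+y) end. The stud end of the rail also points to +y, and the cap stands at the right. Next I'll measure with masks.

Run:
```python
from cell import arm, viewer, probe_bus
from h import *
c=viewer.camera("top"); I=cv2.cvtColor(c["pixels"],cv2.COLOR_RGB2HSV)
def big(m,roi):
    x0,y0,x1,y1=roi; k=np.zeros(m.shape,np.uint8);k[y0:y1,x0:x1]=m[y0:y1,x0:x1]
    return max(cv2.findContours(k,cv2.RETR_EXTERNAL,cv2.CHAIN_APPROX_NONE)[0],key=cv2.contourArea)
def rect(n,ct,z):
    P=plane(c,ct.reshape(-1,2).astype(float),z)[:,:2].astype(np.float32)
    r=cv2.minAreaRect(P);b=cv2.boxPoints(r);e=[b[1]-b[0],b[2]-b[1]];l=max(e,key=np.linalg.norm)
    a=np.arctan2(l[1],l[0])%np.pi
    print(n,np.round(r[0],1),np.round(r[1],1),"long-axis angle",round(a,4))
rk=cv2.inRange(I,(5,90,120),(25,255,255)); rect("rack top",big(rk,(180,195,245,250)),26)
rl=cv2.inRange(I,(0,90,50),(20,255,255)); rect("rail top",big(rl,(275,180,360,230)),26)
wh=cv2.inRange(I,(0,0,170),(180,40,255))
rect("near plaque",big(wh,(185,225,240,240)),74);rect("far plaque",big(wh,(185,203,240,217)),76)
bl=cv2.inRange(I,(0,0,0),(180,255,70)); ct=big(bl,(400,190,432,222)); rect("cap",ct,3)
st=big(wh,(285,190,305,212)); rect("stud",st,34); rect("stud58",st,50)
rect("egg",big(wh,(312,170,328,184)),25)
for n,z in(("captop",36),): rect(n,big(cv2.inRange(I,(0,0,110),(180,60,255)),(408,198,424,212)),z)
```

```text
rack top [481.5 340.2] [144.3 111.7] long-axis angle 1.5567
rail top [526.7  14.2] [191.5  55.7] long-axis angle 1.3271
near plaque [450.7 336. ] [98.2  6. ] long-axis angle 1.5571
far plaque [510.6 339.5] [110.6   6. ] long-axis angle 1.5578
cap [ 520.2 -291. ] [32.1 20.2] long-axis angle 0.2789
stud [542.6  79.4] [21.8 25.1] long-axis angle 3.1309
stud58 [540.6  79.1] [21.5 24.8] long-axis angle 3.1308
egg [617.2   3.3] [28.4 28.8] long-axis angle 3.1264
captop [ 521.9 -298.6] [15.5 18.9] long-axis angle 3.0981
```

```bash
cat >> h.py <<'E'
def go(s,x,y,z,a):  # delta in tool axes to a world target, a = wanted world angle of tool y
    R=s["tool_rot"];d=R.T@(np.array([x,y,z])-s["eef_pos"]);b=np.arctan2(R[1,1],R[0,1])
    t=(b-a+np.pi/2)%np.pi-np.pi/2
    print("pos",np.round(s["eef_pos"],1),"tool delta",np.round(d,1),"turn",round(t,4),"ft",np.round(s["ft_force"],1),"t",s["time_s"],"grip",round(s["grip_force"],1),"op",round(s["opening"],3),"tilt",np.round(R[2,:2],4))
E
python3 shift.py '0 0 0 .15 .45;0 0 0 .15 .45;0 0 0 .15 .45;0 0 0 .15 .45;0 0 0 .15 .45;0 0 0 .15 .45;0 0 0 .15 .45;0 0 0 .15 .45;0 0 0 .011 .45;0 0 0 0 .45;0 0 0 0 .45' 30
python3 - <<'E'
from cell import arm, viewer, probe_bus
from h import *
go(probe_bus.observe(),451.5,332,215,-.0141)
c=viewer.camera("wrist");print(np.round(c["hand_eye"],3),c["intrinsics"],c["k1"])
E
```

```text
time_s: 1.25
eef_pos: [209.9, 535.2, 256.2]
tool_rot: [[0.011, 1.0, -0.0], [1.0, -0.011, -0.0], [-0.0, -0.0, -1.0]]
ft_force: [-0.4, -0.3, 0.1]
opening: 0.45
grip_force: 0.0
pos [209.9 535.2 256.2] tool delta [-200.5  243.8   41.2] turn 0.003 ft [-0.4 -0.3  0.1] t 1.25 grip 0.0 op 0.45 tilt [-0.0002 -0.0001]
[[-1.00000e-03 -9.59000e-01 -2.82000e-01  7.25840e+01]
 [ 1.00000e+00 -0.00000e+00 -1.00000e-03  5.11000e-01]
 [ 1.00000e-03 -2.82000e-01  9.59000e-01 -1.17618e+02]
 [ 0.00000e+00  0.00000e+00  0.00000e+00  1.00000e+00]] [[334.48580872   0.         323.2129148 ]
 [  0.         334.48580872 197.6748082 ]
 [  0.           0.           1.        ]] -0.018874051002977985
```

```bash
python3 shift.py '-20 24.4 4 .003 .45;-20 24.4 4 0 .45;-20 24.4 4 0 .45;-20 24.4 4 0 .45;-20 24.4 4 0 .45;-20 24.4 4 0 .45;-20 24.4 4 0 .45;-20 24.4 4 0 .45;-20 24.4 4 0 .45;-20 24.4 4 0 .45;0 0 0 0 .45;0 0 0 0 .45'
python3 - <<'E'
from cell import arm, viewer, probe_bus
from h import *
s=probe_bus.observe();go(s,451.5,332,215,-.0141)
c=viewer.camera("wrist");cv2.imwrite("pics/w1.png",c["pixels"][:,:,::-1]);T=wristT(s,c)
# expected: tall part top ends, ear end, rack corners
yd=np.array([.0138,.9999]);o=np.array([451.5,340.6])
for n,y,z in(("tall-",-55,76),("tall+",35,76),("ear",55,35)): print(n,proj(c,[*(o+yd*y),z],T).round(1))
E
```

```text
time_s: 2.5
eef_pos: [450.8, 330.8, 216.1]
tool_rot: [[0.018, 1.0, -0.001], [1.0, -0.018, 0.0], [-0.0, -0.001, -1.0]]
ft_force: [-0.0, 0.7, 0.7]
opening: 0.449
grip_force: 0.0
pos [450.8 330.8 216.1] tool delta [1.2 0.7 1.1] turn -0.0035 ft [-0.   0.7  0.7] t 2.5 grip 0.0 op 0.449 tilt [-0.     -0.0007]
tall- [[323.8 245.8]]
tall+ [[323.4 137.4]]
ear [[323.3 108.9]]
```

View pics/w1.png

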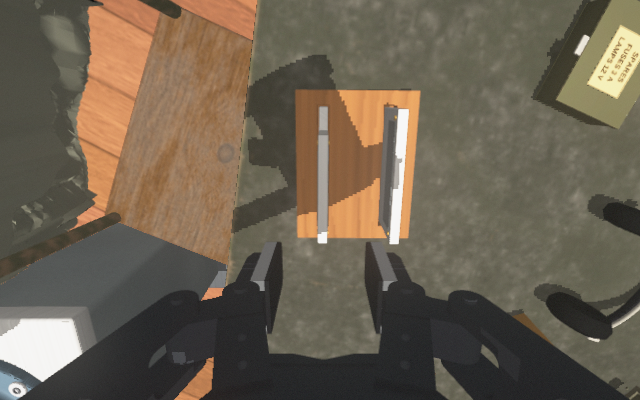

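The wrist view confirms it. The eared plaque runs from its ear end at (322,107), through the step at about (322,133), to its tall end at (322,243), under the fingers' centre column. I'll check it more finely.

Run:
```python
from cell import arm, viewer, probe_bus
from h import *
s=probe_bus.observe();c=viewer.camera("wrist");T=wristT(s,c);I=c["pixels"].astype(int)
sat=I.max(2)-I.min(2); m=((sat<25)).astype(np.uint8); m[:, :312]=0;m[:,334:]=0;m[:98]=0;m[248:]=0
ct=max(cv2.findContours(m,0,cv2.CHAIN_APPROX_NONE)[0],key=cv2.contourArea).reshape(-1,2)
print("rows",ct[:,1].min(),ct[:,1].max())
for r in range(106,244,8):
    q=np.where(m[r])[0];print(r,q.min(),q.max()+1,I[r,322],plane(c,[[(q.min()+q.max())/2,r]],76 if r>135 else 35,T)[0,:2].round(1))
```

```text
rows 107 247Traceback (most recent call last):
  File "<stdin>", line 8, in <module>
    return umr_minimum(a, axis, None, out, keepdims, initial, where)
ValueError: zero-size array to reduction operation minimum which has no identity
```

Run:
```python
from cell import arm, viewer, probe_bus
from h import *
s=probe_bus.observe();c=viewer.camera("wrist");T=wristT(s,c);I=c["pixels"].astype(int)
m=(I.max(2)-I.min(2)<25); m[:, :312]=0;m[:,334:]=0
for r in [*range(108,232,8),236,238,240,242,244]:
    q=np.where(m[r])[0]
    if len(q): print(r,q.min(),q.max()+1,I[r,322],plane(c,[[(q.min()+q.max())/2,r]],76 if r>135 else 35,T)[0,:2].round(1))
print(I[104:112,322].tolist(),I[126:142,322,0].tolist())
```

```text
108 320 329 [161 156 151] [452.  397.3]
116 320 329 [174 170 164] [451.9 390.6]
124 320 329 [177 173 167] [451.8 383.7]
132 320 329 [123 121 116] [451.7 376.8]
140 320 329 [172 168 163] [451.6 374.6]
148 319 330 [173 168 162] [451.5 368.4]
156 319 330 [171 166 160] [451.4 362.2]
164 319 329 [170 165 161] [450.9 356. ]
172 319 329 [170 165 160] [450.8 349.6]
180 319 329 [169 164 158] [450.7 343.1]
188 319 329 [170 166 158] [450.6 336.6]
196 319 329 [168 163 156] [450.5 330. ]
204 319 329 [168 163 156] [450.4 323.2]
212 318 329 [168 163 156] [449.9 316.4]
220 319 328 [166 160 154] [449.8 309.5]
228 319 328 [165 159 154] [449.7 302.5]
236 319 328 [246 246 244] [449.5 295.3]
238 319 328 [246 246 244] [449.5 293.5]
240 312 334 [246 246 244] [449.1 291.7]
242 312 334 [246 246 244] [449.  289.9]
244 312 334 [166 160 148] [449.  288.1]
[[131, 90, 58], [125, 88, 56], [130, 90, 58], [126, 113, 103], [161, 156, 151], [175, 170, 165], [175, 172, 167], [174, 170, 165]] [178, 177, 178, 176, 171, 137, 123, 125, 125, 120, 161, 172, 171, 173, 172, 173]
```

```bash
python3 shift.py '4 0 20 0 .45;0 0 40 0 .45;0 0 40 0 .45;0 0 30 0 .45;0 0 14 0 .45;0 0 5 0 .45;0 0 0 0 .45;0 0 0 0 0;0 0 0 0 0;0 0 0 0 0;0 0 0 0 0;0 0 0 0 0' 50
python3 - <<'E'
from cell import arm, viewer, probe_bus
from h import *
s=probe_bus.observe();go(s,450.8,335,215,-.0141)
E
```

```text
time_s: 3.85
eef_pos: [451.6, 335.9, 69.0]
tool_rot: [[0.017, 1.0, 0.002], [1.0, -0.017, 0.001], [0.001, 0.002, -1.0]]
ft_force: [-1.9, -0.1, 6.4]
opening: 0.086
grip_force: 50.0
pos [451.6 335.9  69. ] tool delta [  -0.7   -0.5 -146. ] turn -0.0033 ft [-1.9 -0.1  6.4] t 3.85 grip 50.0 op 0.086 tilt [0.0015 0.0023]
```

```bash
python3 shift.py '0 0 -5 0 0;0 0 -15 0 0;0 0 -30 0 0;0 0 -40 0 0;0 0 -20 0 0;0 0 0 0 0;0 0 0 0 0'
python3 - <<'E'
from cell import arm, viewer, probe_bus
from h import *
s=probe_bus.observe();go(s,523.5,1.6,160,1.3271-np.pi/2)
c=viewer.camera("wrist");cv2.imwrite("pics/w2.png",c["pixels"][:,:,::-1])
E
```

```text
time_s: 4.55
eef_pos: [450.6, 335.2, 177.7]
tool_rot: [[0.017, 1.0, 0.001], [1.0, -0.017, 0.0], [0.0, 0.001, -1.0]]
ft_force: [-1.3, -0.5, -2.5]
opening: 0.086
grip_force: 48.9
pos [450.6 335.2 177.7] tool delta [-332.3   78.5   17.7] turn 0.2267 ft [-1.3 -0.5 -2.5] t 4.55 grip 48.9 op 0.086 tilt [0.0003 0.0008]
```

View pics/w2.png

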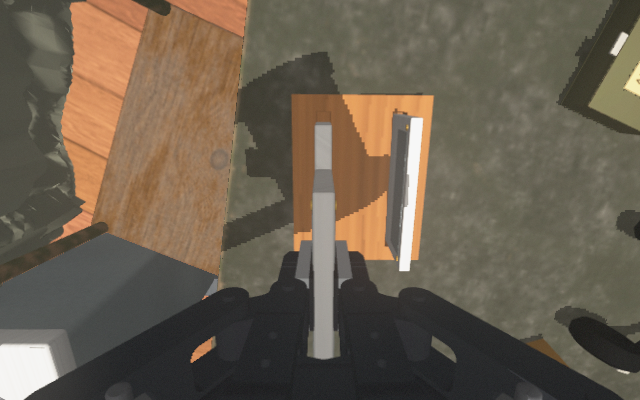

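The plaque is held straight: ear end at (323,122), foot of the step at (323,170), top of the step at (323,192). Now I'll measure it in the tool frame and check its pitch.

```bash
python3 - <<'E'
from cell import arm, viewer, probe_bus
from h import *
c=viewer.camera("wrist");T=c["hand_eye"];I=c["pixels"].astype(int)
for r in (128,140,150,160,200,215,225):
    q=[k for k in range(300,345) if I[r,k].max()-I[r,k].min()<25 and I[r,k].min()>80]
    print(r,min(q),max(q))
g=I[110:205,320:327].mean(1).round().astype(int);print([(110+i,*v) for i,v in enumerate(g) if i<16 or 52<i<90])
for n,uv,z in(("ear",(323,122),34),("stepfoot",(323,170),34),("steptop",(323,192),-7)): print(n,plane(c,[uv],z,T).round(1))
E
python3 shift.py '-16 4 0 .057 0;-32 7 2 .057 0;-47 11 3 .057 0;-47 11 3 .056 0;-47 11 3 0 0;-47 11 3 0 0;-47 11 3 0 0;-32 7 0 0 0;-16 4 0 0 0;0 0 0 0 0;0 0 0 0 0'
python3 - <<'E'
from cell import arm, viewer, probe_bus
from h import *
s=probe_bus.observe();go(s,523.5,1.6,160,1.3271-np.pi/2)
E
```

```text
128 315 331
140 315 331
150 315 331
160 315 331
200 313 334
215 312 334
225 312 334
[(110, np.int64(120), np.int64(83), np.int64(53)), (111, np.int64(129), np.int64(89), np.int64(58)), (112, np.int64(132), np.int64(91), np.int64(58)), (113, np.int64(133), np.int64(90), np.int64(59)), (114, np.int64(133), np.int64(91), np.int64(59)), (115, np.int64(132), np.int64(91), np.int64(58)), (116, np.int64(133), np.int64(92), np.int64(59)), (117, np.int64(132), np.int64(91), np.int64(58)), (118, np.int64(133), np.int64(91), np.int64(59)), (119, np.int64(132), np.int64(91), np.int64(58)), (120, np.int64(132), np.int64(90), np.int64(58)), (121, np.int64(130), np.int64(96), np.int64(69)), (122, np.int64(123), np.int64(113), np.int64(105)), (123, np.int64(123), np.int64(119), np.int64(114)), (124, np.int64(122), np.int64(118), np.int64(114)), (125, np.int64(157), np.int64(152), np.int64(147)), (163, np.int64(174), np.int64(170), np.int64(164)), (164, np.int64(174), np.int64(170), np.int64(163)), (165, np.int64(174), np.int64(169), np.int64(163)), (166, np.int64(173), np.int64(169), np.int64(162)),
[... 1410 characters left out ...]
 np.int64(166), np.int64(162), np.int64(155)), (195, np.int64(170), np.int64(165), np.int64(159)), (196, np.int64(170), np.int64(165), np.int64(159)), (197, np.int64(169), np.int64(165), np.int64(159)), (198, np.int64(170), np.int64(165), np.int64(159)), (199, np.int64(169), np.int64(165), np.int64(159))]
ear [[63.   0.3 34. ]]
stepfoot [[41.3  0.3 34. ]]
steptop [[42.1  0.4 -7. ]]
time_s: 5.75
eef_pos: [462.0, -3.9, 159.5]
tool_rot: [[0.244, 0.97, -0.002], [0.97, -0.244, 0.001], [0.0, -0.002, -1.0]]
ft_force: [-0.5, -0.2, -1.0]
opening: 0.085
grip_force: 48.9
pos [462.   -3.9 159.5] tool delta [20.3 58.3 -0.6] turn -0.0031 ft [-0.5 -0.2 -1. ] t 5.75 grip 48.9 op 0.085 tilt [ 0.0002 -0.0019]
```

```bash
python3 shift.py '5 14 0 -.003 0;10 28 0 0 0;5 15 0 0 0;0 1 0 0 0;0 0 30 0 0;0 0 0 0 0;0 0 0 0 0;0 0 0 0 0'
python3 - <<'E'
from cell import arm, viewer, probe_bus
from h import *
s=probe_bus.observe();go(s,523.5,1.6,130,1.3271-np.pi/2)
c=viewer.camera("wrist");cv2.imwrite("pics/w3.png",c["pixels"][:,:,::-1]);T=wristT(s,c)
d=np.array([.2417,.9704]);o=np.array([526.7,14.2])
for n,y,z in(("rail+ end",95,26),("stud top",68,58),("boss",68,34),("slot+",51,26)): print(n,proj(c,[*(o+d*y),z],T).round(1))
E
```

```text
time_s: 6.55
eef_pos: [524.0, 2.2, 131.2]
tool_rot: [[0.238, 0.971, 0.001], [0.971, -0.238, -0.0], [0.0, 0.001, -1.0]]
ft_force: [0.3, -0.2, -2.4]
opening: 0.087
grip_force: 49.0
pos [524.    2.2 131.2] tool delta [-0.7 -0.3  1.2] turn 0.003 ft [ 0.3 -0.2 -2.4] t 6.55 grip 49.0 op 0.087 tilt [0.     0.0007]
rail+ end [[323.   40.9]]
stud top [[322.8  85. ]]
boss [[322.8  86.6]]
slot+ [[322.8 114.6]]
```

View pics/w3.png

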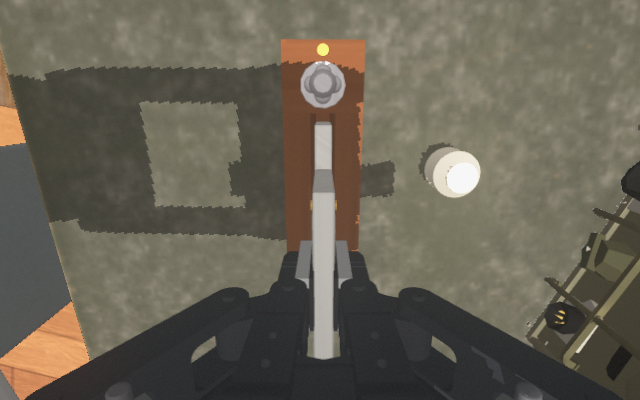

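The stud and boss are centred at (323,84), the ear at column 323, and the rail edges at 281 and 365, so the lateral fit is good. Next I'll measure the boss and rail in the tool frame for the lengthwise fit.

Run:
```python
from cell import arm, viewer, probe_bus
from h import *
s=probe_bus.observe();c=viewer.camera("wrist");T=wristT(s,c);I=c["pixels"].astype(int)
sat=I.max(2)-I.min(2);m=(sat<28).astype(np.uint8);m[:55]=0;m[114:]=0;m[:,:290]=0;m[:,356:]=0
ct=max(cv2.findContours(m,0,cv2.CHAIN_APPROX_NONE)[0],key=cv2.contourArea).reshape(-1,2)
P=plane(c,ct.astype(float)+.0,34,T)-s["eef_pos"];P=P@s["tool_rot"]
print("boss tool",cv2.minEnclosingCircle(P[:,:2].astype(np.float32)),"px",cv2.minEnclosingCircle(ct))
rail=((I[:,:,0]-I[:,:,2])>35)
for r in(45,55,150,180,220,235):
    q=np.where(rail[r,270:380])[0]+270;p=(plane(c,[[q.min()-.5,r],[q.max()+.5,r]],26,T)-s["eef_pos"])@s["tool_rot"];print(r,q.min(),q.max(),p[:,:2].round(1).tolist())
q=np.where(rail[:80,323])[0];print("top row",q.min(),((plane(c,[[323,q.min()-.5]],26,T)-s["eef_pos"])@s["tool_rot"]).round(1))
print(I[104:128,323].tolist())
```

```text
boss tool ((81.4593276977539, -0.652965784072876), 13.914798736572266) px ((321.5, 84.10869598388672), 23.542865753173828)
45 280 364 [[105.0, -26.7], [105.0, 25.6]]
55 280 364 [[99.3, -26.9], [99.2, 25.8]]
150 283 360 [[40.3, -27.0], [40.3, 25.1]]
180 284 359 [[19.7, -27.0], [19.7, 25.0]]
220 285 358 [[-9.4, -27.3], [-9.4, 25.2]]
235 286 357 [[-20.8, -27.0], [-20.9, 24.8]]
top row 39 [[1.087e+02 1.000e-01 1.054e+02]]
[[169, 163, 162], [180, 174, 173], [175, 170, 169], [154, 149, 147], [121, 97, 90], [111, 75, 54], [109, 72, 50], [108, 74, 54], [106, 71, 53], [106, 71, 53], [106, 69, 52], [107, 70, 53], [106, 69, 51], [107, 71, 52], [106, 69, 52], [105, 70, 53], [104, 69, 49], [117, 94, 82], [133, 127, 122], [138, 135, 131], [139, 136, 132], [179, 175, 169], [193, 189, 183], [195, 190, 185]]
```

```bash
python3 shift.py '.5 -1.1 0 .004 0;0 0 15 0 0;0 0 20 0 0;0 0 8 0 0;0 0 4 0 0;0 0 3 0 0;0 0 2 0 0;0 0 2 0 0;0 0 2 0 0'
python3 shift.py '0 0 1 0 0;0 0 1 0 0;0 0 0 0 0'
```

```text
time_s: 7.55
eef_pos: [523.4, 2.7, 74.7]
tool_rot: [[0.243, 0.97, 0.001], [0.97, -0.243, -0.0], [0.0, 0.001, -1.0]]
ft_force: [-0.3, -0.3, -1.1]
opening: 0.083
grip_force: 49.1
time_s: 7.85
eef_pos: [522.9, 2.8, 72.2]
tool_rot: [[0.243, 0.97, -0.0], [0.97, -0.243, 0.0], [-0.0, -0.0, -1.0]]
ft_force: [-0.2, 0.0, -2.1]
opening: 0.091
grip_force: 49.1
```

```bash
python3 shift.py '0 0 2 0 0;0 0 2 0 0;0 0 1 0 0;0 0 1 0 0;0 0 0 0 0'
python3 shift.py '0 0 .7 0 0;0 0 .7 0 0;0 0 0 0 0'
python3 shift.py '0 0 .7 0 0;0 0 .7 0 0;0 0 0 0 0'
```

```text
time_s: 8.35
eef_pos: [522.8, 2.8, 66.1]
tool_rot: [[0.243, 0.97, -0.0], [0.97, -0.243, 0.0], [-0.0, -0.0, -1.0]]
ft_force: [0.1, -0.1, -0.8]
opening: 0.086
grip_force: 49.1
time_s: 8.65
eef_pos: [523.1, 2.7, 65.0]
tool_rot: [[0.243, 0.97, 0.0], [0.97, -0.243, -0.0], [-0.0, 0.0, -1.0]]
ft_force: [-0.2, -0.6, -0.6]
opening: 0.083
grip_force: 49.4
time_s: 8.95
eef_pos: [523.3, 2.6, 65.0]
tool_rot: [[0.242, 0.97, 0.0], [0.97, -0.242, -0.0], [-0.0, 0.0, -1.0]]
ft_force: [-6.0, -0.3, 13.2]
opening: 0.085
grip_force: 51.5
```

```bash
python3 shift.py '0 0 0 0 .4;0 0 0 0 .4;0 0 0 0 .4;0 0 0 0 .4;0 0 -15 0 .4;0 0 -40 0 .4;0 0 -40 0 .4;0 0 -10 0 .4;0 0 0 0 .4;0 0 0 0 .4'
python3 - <<'E'
from cell import arm, viewer, probe_bus
from h import *
s=probe_bus.observe();go(s,521,-295,170,0)
c=viewer.camera("wrist");cv2.imwrite("pics/w4.png",c["pixels"][:,:,::-1]);T=wristT(s,c)
d=np.array([.2417,.9704]);o=np.array([525.2,8.4])
for n,y,z in(("tall+ top",35,72),("ear",55,31),("tall- top",-55,72)): print(n,proj(c,[*(o+d*y),z],T).round(1))
E
```

```text
time_s: 9.95
eef_pos: [522.2, 2.9, 167.3]
tool_rot: [[0.243, 0.97, -0.002], [0.97, -0.243, 0.0], [-0.0, -0.002, -1.0]]
ft_force: [-0.2, -0.0, -0.9]
opening: 0.399
grip_force: 0.0
pos [522.2   2.9 167.3] tool delta [-289.3   71.1   -2.8] turn -0.245 ft [-0.2 -0.  -0.9] t 9.95 grip 0.0 op 0.399 tilt [-0.     -0.0015]
tall+ top [[325.6 151.1]]
ear [[325.3 115.8]]
tall- top [[325.5 277. ]]
```

View pics/w4.png

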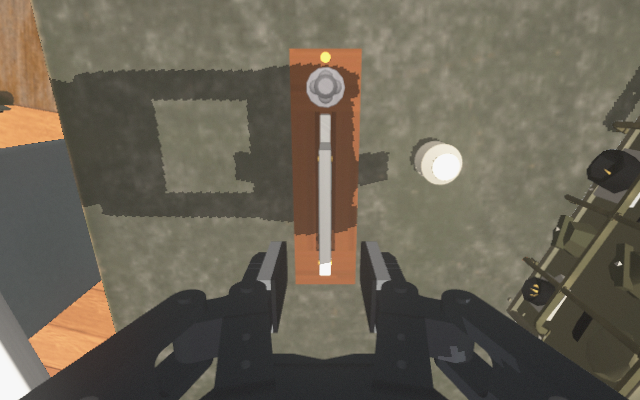

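The plaque is seated with its step at about (325,150), ear end at (325,114) and tall end at (325,276). That agrees with the projections for a fully seated plaque (151, 116, 277). Now to the cap.

```bash
python3 shift.py '-20 5 0 0 .6;-40 10 0 0 .6;-45 12 0 0 .6;-45 12 0 0 .6;-45 12 0 0 .6;-35 10 0 0 .6;-20 7 0 0 .6;-5 2 0 0 .6;0 0 0 0 .6;0 0 0 0 .6'
python3 - <<'E'
from cell import arm, viewer, probe_bus
from h import *
s=probe_bus.observe();go(s,521,-295,170,-.244)
c=viewer.camera("wrist");cv2.imwrite("pics/w5.png",c["pixels"][:,:,::-1]);T=wristT(s,c)
print(proj(c,[[521,-295,0],[521,-295,36]],T))
E
```

```text
time_s: 11.0
eef_pos: [528.9, -259.7, 167.8]
tool_rot: [[0.241, 0.97, -0.001], [0.97, -0.241, 0.001], [0.001, -0.002, -1.0]]
ft_force: [-0.1, 0.6, -0.3]
opening: 0.597
grip_force: 0.0
pos [ 528.9 -259.7  167.8] tool delta [-36.2   0.8  -2.3] turn 0.0004 ft [-0.1  0.6 -0.3] t 11.0 grip 0.0 op 0.597 tilt [ 0.0011 -0.0015]
[[324.33188116 224.17633523]
 [324.38679681 240.08999508]]
```

View pics/w5.png

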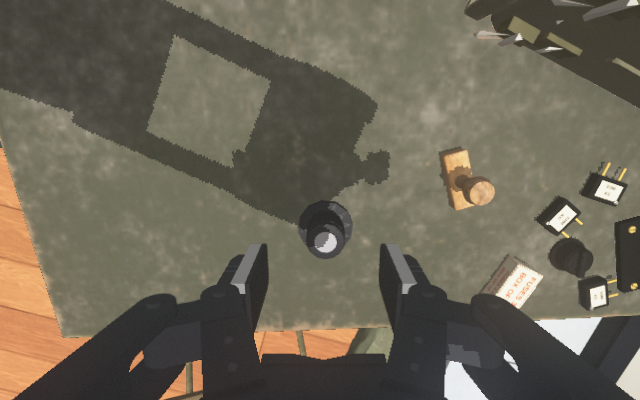

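The cap has its top face at about (325,241) and its brim centred near (326,227), between the fingers. The stamp is well clear at (463,180). I'll refine the cap centre.

Run:
```python
from cell import arm, viewer, probe_bus
from h import *
s=probe_bus.observe();c=viewer.camera("wrist");T=wristT(s,c);I=c["pixels"].astype(int)
sat=I.max(2)-I.min(2); d=I[:,:,2]-I[:,:,0]   # cap is bluish/neutral, table olive
m=(d>-9).astype(np.uint8);m[:190]=0;m[270:]=0;m[:,:285]=0;m[:,365:]=0
ct=max(cv2.findContours(m,0,cv2.CHAIN_APPROX_NONE)[0],key=cv2.contourArea).reshape(-1,2)
x0,y0=ct.min(0);x1,y1=ct.max(0);print("bbox",x0,x1,y0,y1)
tc=lambda uv,z:((plane(c,[uv],z,T)-s["eef_pos"])@s["tool_rot"])[0,:2].round(1)
w=plane(c,[[(x0+x1)/2,y0]],5,T)[0]
for r in range(196,268,6):
    q=np.where(m[r])[0]
    if len(q): print(r,q.min(),q.max(),tc([q.min()-.5,r],5),tc([q.max()+.5,r],5),tc([q.min()-.5,r],36),tc([q.max()+.5,r],36))
print("brim far edge row",y0,tc([325,y0],5),"body near edge",y1,tc([325,y1],36))
```

```text
bbox 298 351 200 258
202 315 335 [-13.8  -7.5] [-13.8  10.9] [-4.2 -6.7] [-4.2  9.7]
208 306 343 [-19.3 -15.5] [-19.3  18. ] [ -9.2 -13.8] [-9.2 16. ]
214 301 348 [-24.9 -20.1] [-24.9  22.5] [-14.2 -17.8] [-14.2  20.1]
220 299 350 [-30.6 -22. ] [-30.6  24.4] [-19.2 -19.5] [-19.2  21.8]
226 298 351 [-36.3 -23. ] [-36.3  25.5] [-24.3 -20.4] [-24.3  22.7]
232 298 350 [-42.1 -23.1] [-42.1  24.7] [-29.4 -20.5] [-29.4  22. ]
238 301 349 [-48.  -20.5] [-47.9  23.9] [-34.6 -18.2] [-34.6  21.3]
244 305 344 [-53.9 -17. ] [-53.9  19.5] [-39.9 -15.1] [-39.9  17.4]
250 310 340 [-59.8 -12.5] [-59.8  15.9] [-45.2 -11.1] [-45.2  14.2]
256 316 333 [-65.9  -7. ] [-65.9   9.6] [-50.6  -6.2] [-50.6   8.5]
brim far edge row 200 [-12.    1.7] body near edge 258 [-52.4   1.6]
```

```bash
python3 shift.py '-16 .5 0 0 .6;-20.2 .6 0 0 .6;0 0 30 0 .6;0 0 40 0 .6;0 0 35 0 .6;0 0 20 0 .6;0 0 8 0 .6;0 0 3 0 .6;0 0 0 0 .6;0 0 0 0 .6'
python3 shift.py '0 0 0 0 .2;0 0 0 0 .2;0 0 0 0 .2;0 0 0 0 .2;0 0 0 0 .2' 60
```

```text
time_s: 12.1
eef_pos: [522.3, -297.8, 34.1]
tool_rot: [[0.242, 0.97, 0.002], [0.97, -0.242, -0.002], [-0.001, 0.002, -1.0]]
ft_force: [-0.7, 0.1, 0.9]
opening: 0.604
grip_force: 0.0
time_s: 12.6
eef_pos: [522.2, -297.7, 34.1]
tool_rot: [[0.242, 0.97, 0.002], [0.97, -0.242, -0.002], [-0.001, 0.002, -1.0]]
ft_force: [-0.0, 0.4, 6.1]
opening: 0.359
grip_force: 59.9
```

```bash
python3 shift.py '0 0 -10 0 .2;0 0 -35 0 .2;0 0 -40 0 .2;0 0 -30 0 .2;20 -5 0 0 .2;40 -9 0 0 .2;46 -11 0 0 .2;46 -11 0 0 .2;46 -11 0 0 .2;46 -10 0 0 .2;40 -9 0 0 .2;20 -5 0 0 .2'
python3 shift.py '9 -2 0 0 .2;0 0 0 0 .2;0 0 0 0 .2'
python3 - <<'E'
from cell import arm, viewer, probe_bus
from h import *
s=probe_bus.observe();go(s,542.8,81.5,100,-.244)
c=viewer.camera("wrist");cv2.imwrite("pics/w6.png",c["pixels"][:,:,::-1]);T=wristT(s,c)
print(proj(c,[[542.8,81.5,34],[542.8,81.5,58]],T))
E
```

```text
time_s: 13.8
eef_pos: [524.6, 19.1, 146.9]
tool_rot: [[0.24, 0.971, -0.002], [0.971, -0.24, 0.001], [0.001, -0.002, -1.0]]
ft_force: [1.0, 0.3, -0.3]
opening: 0.362
grip_force: 59.6
time_s: 14.1
eef_pos: [526.3, 23.7, 147.3]
tool_rot: [[0.243, 0.97, -0.0], [0.97, -0.243, -0.0], [-0.0, -0.0, -1.0]]
ft_force: [0.0, 0.0, -0.2]
opening: 0.359
grip_force: 59.6
pos [526.3  23.7 147.3] tool delta [60.1  2.  47.3] turn -0.0011 ft [ 0.   0.  -0.2] t 14.1 grip 59.6 op 0.359 tilt [-0.0004 -0.0002]
[[325.9868008  118.91937051]
 [326.27660549 121.15185044]]
```

View pics/w6.png

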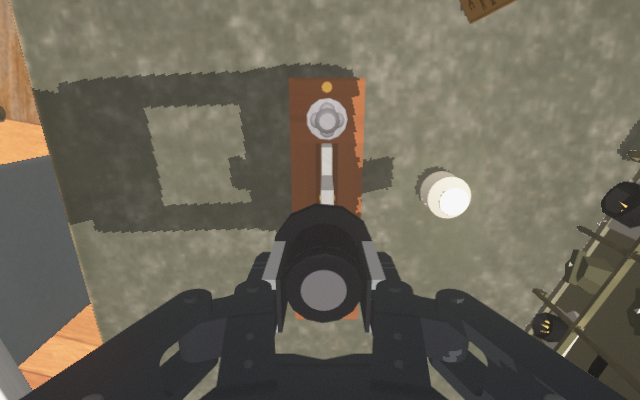

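The cap is held upright, with its brim's far edge at about (323,204). The stud and boss are at (327,119), and the plaque still stands in the slot. I'll measure both in the tool frame.

Run:
```python
from cell import arm, viewer, probe_bus
from h import *
s=probe_bus.observe();c=viewer.camera("wrist");T=wristT(s,c);H=c["hand_eye"];I=c["pixels"].astype(int)
sat=I.max(2)-I.min(2);m=(sat<28).astype(np.uint8);m[:93]=0;m[142:]=0;m[:,:302]=0;m[:,351:]=0
ct=max(cv2.findContours(m,0,cv2.CHAIN_APPROX_NONE)[0],key=cv2.contourArea).reshape(-1,2)
tz=s["eef_pos"][2]-34;P=plane(c,ct.astype(float),tz,H)
print("boss",cv2.minEnclosingCircle(P[:,:2].astype(np.float32)),cv2.minEnclosingCircle(ct))
v=I.max(2)
k=(v<70).astype(np.uint8)
for r in(206,210,216,222,228,234):
    q=np.where(k[r,260:390])[0]+260; p=plane(c,[[q.min()-.5,r],[q.max()+.5,r]],29,H);print(r,q.min(),q.max(),p[:,:2].round(1).tolist())
print("brim edge",[(r,int(v[r,323])) for r in range(198,212)],plane(c,[[323,204],[323,206]],29,H).round(1).tolist())
# lit top face (bright disc) of the cap
f=((v>85)&(sat<25)).astype(np.uint8);f[:262]=0;f[318:]=0;f[:,:295]=0;f[:,352:]=0
cf=max(cv2.findContours(f,0,cv2.CHAIN_APPROX_NONE)[0],key=cv2.contourArea).reshape(-1,2)
print("disc",cv2.minEnclosingCircle(plane(c,cf.astype(float),-2,H)[:,:2].astype(np.float32)),cv2.minEnclosingCircle(cf))
```

```text
boss ((60.341941833496094, 2.020289421081543), 13.888077735900879) ((326.3359375, 117.96813201904297), 20.9493350982666)
206 309 342 [[25.6, -6.6], [25.6, 9.1]]
210 299 347 [[23.6, -11.2], [23.6, 11.4]]
216 289 356 [[20.7, -15.9], [20.7, 15.6]]
222 284 363 [[17.7, -18.4], [17.7, 19.0]]
228 280 365 [[14.7, -20.4], [14.7, 20.0]]
234 276 368 [[11.7, -22.4], [11.7, 21.6]]
brim edge [(198, 204), (199, 202), (200, 202), (201, 202), (202, 203), (203, 203), (204, 103), (205, 44), (206, 44), (207, 50), (208, 52), (209, 50), (210, 50), (211, 49)] [[26.5, 0.1, 29.0], [25.6, 0.1, 29.0]]
disc ((0.730910062789917, 0.2305232286453247), 9.126812934875488) ((323.4111022949219, 290.5), 22.858539581298828)
```

```bash
python3 shift.py '15 .5 0 0 .2;30 1 0 0 .2;14.5 .4 0 0 .2;0 0 15 0 .2;0 0 20 0 .2;0 0 8 0 .2;0 0 0 0 .2;0 0 0 0 .2'
python3 - <<'E'
from cell import arm, viewer, probe_bus
from h import *
s=probe_bus.observe();go(s,542.6,81.0,92,-.244)
E
```

```text
time_s: 15.0
eef_pos: [542.7, 81.2, 104.4]
tool_rot: [[0.243, 0.97, -0.0], [0.97, -0.243, -0.0], [-0.0, -0.0, -1.0]]
ft_force: [-0.3, 0.1, 0.3]
opening: 0.358
grip_force: 59.6
pos [542.7  81.2 104.4] tool delta [-0.2 -0.  12.4] turn -0.0015 ft [-0.3  0.1  0.3] t 15.0 grip 59.6 op 0.358 tilt [-0.0002 -0.0004]
```

```bash
python3 shift.py '0 0 6 0 .2;0 0 4 0 .2;0 0 3 0 .2;0 0 2 0 .2;0 0 2 0 .2;0 0 1 0 .2;0 0 0 0 .2'
python3 - <<'E'
from cell import arm, viewer, probe_bus
from h import *
s=probe_bus.observe();go(s,542.6,81.0,68,-.244);print(s["torque"])
E
```

```text
time_s: 15.7
eef_pos: [542.6, 81.7, 86.4]
tool_rot: [[0.243, 0.97, -0.0], [0.97, -0.243, -0.0], [-0.0, -0.0, -1.0]]
ft_force: [-0.6, 0.2, -0.7]
opening: 0.359
grip_force: 59.6
pos [542.6  81.7  86.4] tool delta [-0.6  0.1 18.4] turn -0.0009 ft [-0.6  0.2 -0.7] t 15.7 grip 59.6 op 0.359 tilt [-0.     -0.0002]
[-0.02534963 -0.02944131 -0.00874645]
```

```bash
python3 shift.py '0 0 1 0 .2;0 0 1 0 .2;0 0 1 0 .2;0 0 1 0 .2;0 0 0 0 .2'
python3 shift.py '0 0 1 0 .2;0 0 1 0 .2;0 0 1 0 .2;0 0 0 0 .2'
python3 shift.py '0 0 1 0 .2;0 0 1 0 .2;0 0 0 0 .2'
```

```text
time_s: 16.2
eef_pos: [542.8, 81.5, 82.4]
tool_rot: [[0.243, 0.97, 0.0], [0.97, -0.243, -0.0], [-0.0, 0.0, -1.0]]
ft_force: [-0.1, -2.0, -0.3]
opening: 0.36
grip_force: 59.6
time_s: 16.6
eef_pos: [543.3, 81.2, 80.5]
tool_rot: [[0.242, 0.97, 0.001], [0.97, -0.242, -0.001], [-0.001, 0.001, -1.0]]
ft_force: [-1.6, -2.6, 7.4]
opening: 0.359
grip_force: 60.6
time_s: 16.9
eef_pos: [543.4, 81.3, 78.5]
tool_rot: [[0.242, 0.97, 0.002], [0.97, -0.242, -0.001], [-0.0, 0.002, -1.0]]
ft_force: [-1.1, -2.7, 5.7]
opening: 0.359
grip_force: 60.2
```

```bash
python3 shift.py '-.4 0 1 0 .2;0 0 1 0 .2;0 0 1 0 .2;0 0 1 0 .2;0 0 0 0 .2'
python3 shift.py '0 0 1 0 .2;0 0 1 0 .2;0 0 1 0 .2;0 0 0 0 .2'
python3 shift.py '0 0 1 0 .2;0 0 1 0 .2;0 0 0 0 .2'
```

```text
time_s: 17.4
eef_pos: [542.3, 81.1, 72.6]
tool_rot: [[0.243, 0.97, -0.001], [0.97, -0.243, -0.0], [-0.0, -0.001, -1.0]]
ft_force: [2.1, -2.7, -5.7]
opening: 0.361
grip_force: 59.7
time_s: 17.8
eef_pos: [542.1, 81.3, 69.9]
tool_rot: [[0.243, 0.97, -0.001], [0.97, -0.243, 0.0], [-0.0, -0.001, -1.0]]
ft_force: [2.6, -2.4, -7.7]
opening: 0.36
grip_force: 59.8
time_s: 18.1
eef_pos: [542.6, 81.5, 68.7]
tool_rot: [[0.243, 0.97, 0.0], [0.97, -0.243, 0.0], [0.0, -0.0, -1.0]]
ft_force: [-0.6, -0.6, -0.6]
opening: 0.357
grip_force: 60.4
```

Through the click, since the force turned to a pull and then faded. Now pressing to the hard stop.

```bash
python3 shift.py '0 0 .5 0 .2;0 0 0 0 .2;0 0 0 0 .2'
python3 shift.py '0 0 .4 0 .2;0 0 0 0 .2;0 0 0 0 .2'
```

```text
time_s: 18.4
eef_pos: [542.7, 81.4, 68.1]
tool_rot: [[0.243, 0.97, 0.0], [0.97, -0.243, 0.0], [0.0, 0.0, -1.0]]
ft_force: [0.7, 0.0, 0.3]
opening: 0.361
grip_force: 60.5
time_s: 18.7
eef_pos: [542.7, 81.4, 68.1]
tool_rot: [[0.243, 0.97, 0.0], [0.97, -0.243, 0.0], [0.0, 0.0, -1.0]]
ft_force: [-1.2, 1.3, 6.0]
opening: 0.361
grip_force: 61.2
```

```bash
python3 shift.py '0 0 .25 0 .2;0 0 0 0 .2;0 0 0 0 .2;0 0 0 0 .2'
python3 shift.py '0 0 0 0 .2;0 0 0 0 .2;0 0 0 0 .2;0 0 0 0 .2;0 0 0 0 .2'
python3 - <<'E'
from cell import arm, viewer, probe_bus
from h import *
s=probe_bus.observe();go(s,542.6,81.0,68,-.244)
c=viewer.camera("wrist")["pixels"][:,:,::-1];t=viewer.camera("scene")["pixels"][:,:,::-1]
b=cv2.resize(t[150:275,230:390],(640,500),interpolation=cv2.INTER_CUBIC)
cv2.imwrite("pics/e.png",np.vstack([b[:390],cv2.resize(c,(640,400))[100:300]]))
E
```

```text
time_s: 19.1
eef_pos: [542.7, 81.4, 68.1]
tool_rot: [[0.242, 0.97, 0.0], [0.97, -0.242, 0.0], [0.0, 0.0, -1.0]]
ft_force: [-2.9, 1.4, 9.0]
opening: 0.361
grip_force: 61.4
time_s: 19.6
eef_pos: [542.7, 81.4, 68.1]
tool_rot: [[0.242, 0.97, 0.0], [0.97, -0.242, 0.0], [0.0, 0.0, -1.0]]
ft_force: [-2.6, 1.1, 7.8]
opening: 0.358
grip_force: 61.4
pos [542.7  81.4  68.1] tool delta [-0.4 -0.   0.1] turn -0.0009 ft [-2.6  1.1  7.8] t 19.6 grip 61.4 op 0.358 tilt [0.0002 0.0002]
```

View pics/e.png

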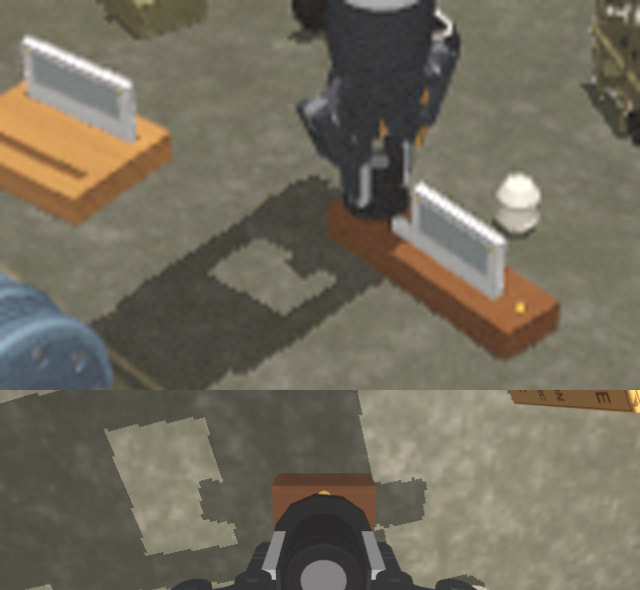

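The cap sits on the boss at about (375,205) in the enlarged view. Its brim is over the ear, and the plaque is upright and seated. TCP z is 68.1 = 34 + 34.1, which is fully home. I'll trim the push to 10 N.

```bash
python3 shift.py '0 0 .12 0 .2;0 0 0 0 .2;0 0 0 0 .2;0 0 0 0 .2;0 0 0 0 .2'
python3 shift.py '0 0 0 0 .2;0 0 0 0 .2;0 0 0 0 .2'; python3 shift.py '0 0 0 0 .2'
```

```text
time_s: 20.2
eef_pos: [542.8, 81.4, 68.1]
tool_rot: [[0.242, 0.97, 0.0], [0.97, -0.242, 0.0], [0.0, 0.0, -1.0]]
ft_force: [-3.3, -0.0, 9.2]
opening: 0.36
grip_force: 61.5
time_s: 20.5
eef_pos: [542.7, 81.4, 68.1]
tool_rot: [[0.242, 0.97, 0.0], [0.97, -0.242, 0.0], [0.0, 0.0, -1.0]]
ft_force: [-3.8, 0.4, 9.6]
opening: 0.358
grip_force: 61.5
time_s: 20.6
eef_pos: [542.8, 81.4, 68.1]
tool_rot: [[0.242, 0.97, 0.0], [0.97, -0.242, 0.0], [0.0, 0.0, -1.0]]
ft_force: [-3.2, 1.5, 8.9]
opening: 0.359
grip_force: 61.5
```

```bash
python3 shift.py '0 0 .05 0 .2;0 0 0 0 .2;0 0 0 0 .2;0 0 0 0 .2'
python3 -c "
from cell import arm, viewer, probe_bus
print(probe_bus.observe()['ft_force']);print(arm.hand_in())"
```

```text
time_s: 21.0
eef_pos: [542.7, 81.4, 68.1]
tool_rot: [[0.242, 0.97, 0.0], [0.97, -0.242, 0.0], [0.0, 0.0, -1.0]]
ft_force: [-3.7, 0.9, 9.5]
opening: 0.362
grip_force: 61.5
[-3.67279728  0.94835849  9.53436994]
the job is handed in; nothing more can be done
None
```

The job is handed in at 21 s: the eared plaque stands fully down in the rail slot with its ear towards the stud, and the cap is pressed through the click onto the boss, brim over the ear, with the gripper still on it pushing down at about 9.5 N.

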